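# Set up and start the bench engraver

## Robot

A 6-joint arm with a two-finger parallel gripper is mounted at the origin on the work surface. World frame = base frame: x ahead of the robot, y to its left, z up, the work surface at z = 0. Lengths are in m, angles in rad, forces in N, time in s.
With the tool pointing down it reaches from about 0.25 to 0.85 m from the base axis. Payload 12.5 kg.
Tool frame: the origin (TCP) lies midway between the tips of the shut fingers; the grasp point (between the pads) lies 19 mm behind it (grip_depth is the distance from the TCP to the grasp point, in m); z points along the fingers, y is the line along which they close (so a half turn about z gives the same grasp; the last joint's range is limited). The gripper opens to 93 mm and grips with 3 to 60 N. Pads are 15 mm wide; open, the fingers measure 128 mm over their backs; the gripper's body (75 mm by 188 mm) begins 65 mm behind the grasp point.
Start: joints at [-1.227, 0.351, 1.652, -0, 1.139, -0.085], TCP at [0.229, -0.5, 0.219] pointing down, gripper open.
Joint ranges: [-2.75, 2.75], [-0.79, 2.1], [0.01, 2.65], [-1.57, 4.71], [0.07, 3.14], [-2.87, 2.87]. Speed limits (rad/s): [2.22, 2.22, 2.79, 3.14, 3.14, 3.14].

## Interface

Orientations are given as [roll, pitch, yaw] about the fixed x, y, z axes, in that order (R = Rz(yaw) Ry(pitch) Rx(roll)).
In Python, from bench import sense, grab_frame, job_done, grip_depth gives the robot as it stands. The module is installed in compiled form; this text tells all that it offers.
- The arm moves only by the tool apply_moves, never from a script. Its argument "targets" is a list of rows, each an object with "dp": the shift along the tool's x, y, z in units of 0.4 m (1.0 is 0.4 m), a list of three; "delta_rot": the turn, a rotation vector about the tool's x, y, z in units of 120 degrees (1.0 is 120 degrees), a list of three; "hand": the closure, from 0 (fully open) to 1 (shut). A call has 1 to 5 rows; each row shifts and turns the commanded pose from where the row before left it, along the tool's axes as they then stand; what a row does not reach is not made up. A row lasts 1/8 s, in which the tool goes at most 62.5 mm and 10.7 degrees, less where a joint would pass 70% of its speed; a pose out of reach is approached as far as the arm can. A call with a number of a shift or a turn outside -1 to 1 is refused whole. A call with a gripper value outside its range is refused whole. The fingers move at their own pace and stop on an object; the grip force is fixed at half the most. Time passes only in rows, so rows that do not move let the fingers close. It gives the time, the measured TCP pose, the force, the opening and the grip force at its end, in the units of the state.
- sense(): the state, without advancing time (a new reading comes with each control period).
- grab_frame(name): name is "scene" or "top" or "wrist"; returns a dict with "image" (400x640x3 uint8, red, green, blue), "vfov" (degrees; the focal length in pixels is half the picture's height over the tangent of half this angle, whatever the lens; pixels are square), "cx", "cy" (the principal point, pixels), "distortion" ([k1, k2, p1, p2, k3] as OpenCV has them; the pictures are not rectified), "xyz" and "rotation" of the camera in the world; the wrist camera has in their place "tool_from_camera" (4x4, takes a point from camera to tool coordinates, whose origin is the TCP and whose axes are the flange's). Camera axes: x right, y up, looking along -z (the intrinsics and any distortion apply to the point x, -y, -z); pixel columns grow to the right and rows downward; lengths in m; the calibration is good to about 2 mm. A picture is of the moment at which its call begins: read the wrist's pose just before it. There is no depth.
- job_done(): hands the job in; it is judged then, once.
The state is a dict: "clock": time; "joints": joint angles; "joint_vel": joint speeds; "tau": joint torques, N m; "eef_pos": TCP position; "ee_rot": TCP orientation; "wrist_force": force on the tool from outside, world axes, zero at the start; "ft_torque": the same for the moment, N m; "grip_width": finger opening in m; "finger_force": force on a finger pad.
Only numpy, scipy, OpenCV 4.12 (cv2) and the standard library are available. Lean on these libraries where they do the work, as an engineer would, in place of code of your own. Each camera call takes 0.05 s, during which the arm holds its last target. There are 200 camera calls.

## Task

Lay the silver case lid up on the engraver's bed, inside the white outline. Then slide the white engraving head fully home over it, and only then twist the red start knob clockwise to its stop, hold it there for about a second and let it spring back. Put the case down rather than dropping it, and leave the jar and the hammer where they are.

Things in the scene. Friction and masses are not known exactly. Their poses are not given: they have to be found in the camera images.
- case: loose silver-coloured box with a blue inlay in its lid and a dark seam line, 100 long (its x) x 50 wide (its y) x 25 mm high, about 0.25 kg, starting lid up on the table at the robot's right. Origin: centre of its underside; z up out of the lid. It may be laid either way round
- machine: the bench engraver, fixed to the table: grey base 240 (x) x 480 (y) x 30 mm, origin under its centre, right below the bed's centre. Two aluminium rails run along y, their inner faces 91 mm either side of the bed's centre, tops 30 mm above the bed. A green console, its top 45 mm above the bed, begins 110 mm from the bed's centre towards -y
- bed (a point): centre of the white outline on the engraver's black bed, on the bed's surface, 30 mm above the table; axes as the engraver's. The outline is flat print, inside its lines 112 mm long along y and 62 mm wide along x: the case lies with its long side along this y
- head (a joint): travel of the white engraving head on its rails, m: 0 parked at the +y end, 170 mm from the bed's centre; grows as it slides to the bed's -y; 0.17 fully home at its end stop, handle right above the bed's centre. Starts at 0 to 0.04, stays where left, takes about 3 N. Head 226 (x) x 90 (y) x 35 mm, underside 40 mm above the bed, 15 mm over the case
- head_grip (a point): grip point on the head's black handle, 15 mm under the handle's top and 25 mm above the head's top face. The handle is an upright bar 60 mm long (bed's x), 14 mm thick (bed's y, the direction to pinch), 40 mm high. A dark motor 52 mm across, 32 mm high, stands on the head 75 mm from it towards +x. Axes as the bed's; moves with the head
- start (a joint): angle of the red start knob, rad: 0 at rest, growing clockwise seen from above, hard stop at 1.2. A spring always pulls it back to 0 (0.03 N m at rest, 0.13 N m at the stop), where it returns at once if let go
- start_grip (a point): grip point on the upright axis of the start knob, on the green console 170 mm from the bed's centre towards -y. Its red bar is 48 mm long along this x (at rest the bed's x, white mark towards the robot), 14 mm thick along this y, 34 mm high; the point is 12 mm below its top, 22 mm above the black disc (52 mm across) under it. Frame turns with the knob
- jar: bystander: amber glass jar with a brass lid, 64 mm across, 70 mm high, origin under its centre
- hammer: bystander: small hammer with wooden handle, 220 mm long, lying on the table at the robot's right; origin under its middle, head at its +x end
Not all that is in view belongs to the job. There is more than one size of the case; the one meant has the size given above.

How it is judged:
On the way, in this order (a step that is already met when the one before it is completed fails the run):
1. the case lies flat in the outline, let go (x of case in the frame of bed between -0.008 and 0.008 m and y of case in the frame of bed between -0.008 and 0.008 m and z of case in the frame of bed between -0.004 and 0.004 m and angle between the x axis of case and the y axis of bed, either way round below 0.15 rad and angle between case's own z axis and vertical below 0.08 rad and contact force between the fingers and case below 0.1 N), for 0.2 s.
2. the head is fully home over the case (x of case in the frame of bed between -0.008 and 0.008 m and y of case in the frame of bed between -0.008 and 0.008 m and z of case in the frame of bed between -0.004 and 0.004 m and angle between the x axis of case and the y axis of bed, either way round below 0.15 rad and angle between case's own z axis and vertical below 0.08 rad and value of joint head above 0.165 m), for 0.2 s.
3. the start knob is held at its stop for half a second (value of joint start above 1.1 rad and value of joint head above 0.165 m), for 0.5 s.
At the end, for the whole second after the job is handed in: the case lies still, flat and lid up on the bed, its centre within 8 mm of the outline's centre along both axes and its long side within 0.15 rad of the outline's; the head is within 5 mm of its end stop; the knob has sprung back to within 0.08 rad of rest (all of step 2 and contact force between the fingers and case below 0.1 N and value of joint start below 0.08 rad and linear speed of case below 0.02 m/s); the robot touches nothing.
It fails at once if the start knob was twisted before the head was home (value of joint start above 0.4 rad and value of joint head below 0.16 m).
It fails at once if the case was dropped (linear speed of case above 0.5 m/s and contact force between the fingers and case below 0.05 N).
It fails at once if the jar was moved by more than 25 mm (distance of jar from where it was at the start of the episode above 0.025 m).
It fails at once if the hammer was moved by more than 25 mm (distance of hammer from where it was at the start of the episode above 0.025 m).
It also fails if it takes over 70 s, if anything falls off the work surface, if the arm or the gripper's body presses on something with over 40 N, if the wrist force passes 120 N, or if a joint passes its speed limit or range.

## Working session

There is one attempt and no reset: what is moved stays moved. The work goes in short steps, Python scripts to look and compute and a tool call to move; the robot and the scene stay as the last step left them, time stands still between calls to the robot, and variables do not carry over. Pictures are saved under pics/ and viewed, at most 10 in all, crops included, and the job is handed in when it is done.

Besides the shell and the picture viewer there is one more tool, called after "Request:" in YAML: its name, and indented under it one key for each argument. apply_moves: Moves the arm, as the interface text tells. Its arguments: {"type":"object","properties":{"targets":{"type":"array","items":{"type":"object","properties":{"dp":{"type":"array","items":{"type":"number","minimum":-1,"maximum":1}},"delta_rot":{"type":"array","items":{"type":"number","minimum":-1,"maximum":1}},"hand":{"type":"number"}}}}},"required":["targets"]}

```bash
mkdir -p pics
cat > h.py <<'E'
import numpy as np, cv2
from bench import sense, grab_frame, job_done, grip_depth
from scipy.spatial.transform import Rotation as Ro
def K(f):
    h,w=f["image"].shape[:2]; fl=h/2/np.tan(np.radians(f["vfov"])/2)
    return np.array([[fl,0,f["cx"]],[0,fl,f["cy"]],[0,0,1.]])
def pose(f,s=None):
    if "xyz" in f:
        R=np.array(f["rotation"]); 
        if R.shape!=(3,3): R=Ro.from_euler('xyz',R).as_matrix()
        return R,np.array(f["xyz"])
    T=np.array(f["tool_from_camera"]); Rt=Ro.from_euler('xyz',s["ee_rot"]).as_matrix()
    return Rt@T[:3,:3], Rt@T[:3,3]+np.array(s["eef_pos"])
def plane(f,px,z,s=None):
    R,t=pose(f,s)
    u=cv2.undistortPoints(np.array(px,float).reshape(-1,1,2),K(f),np.array(f["distortion"],float)).reshape(-1,2)
    d=np.c_[u[:,0],-u[:,1],-np.ones(len(u))]@R.T
    return t+d*((z-t[2])/d[:,2])[:,None]
def save(f,n): cv2.imwrite("pics/"+n,f["image"][:,:,::-1])
E
python3 - <<'E'
from h import *
print(sense(),grip_depth)
for n in("top","scene","wrist"):
    f=grab_frame(n); np.save(n+".npy",f,allow_pickle=True); save(f,n+".png"); print({k:v for k,v in f.items() if k!="image"})
E
```

```text
{'clock': 0.0, 'joints': array([-1.22659308e+00,  3.51233701e-01,  1.65242673e+00, -1.92036296e-05,
        1.13906157e+00, -8.46094143e-02]), 'joint_vel': array([-0.00131417,  0.00095154, -0.00070316,  0.00134284,  0.00028707,
        0.00102539]), 'tau': array([ 2.68472904e-03, -4.97317815e+01, -2.85254359e+01,  7.00537185e-02,
        2.57004169e-02, -1.28349325e-04]), 'eef_pos': array([ 0.22858539, -0.49987876,  0.21810181]), 'ee_rot': array([-3.14046587e+00, -7.80693401e-05,  4.28820661e-01]), 'wrist_force': array([-0.37573796,  0.75894552,  0.18106591]), 'ft_torque': array([-0.01631538,  0.03038117,  0.01316652]), 'finger_force': 0.0, 'grip_width': 0.09272805803175467} 0.0188
{'vfov': 49.09253422044875, 'cx': 314.3010429681438, 'cy': 206.32233819763843, 'distortion': array([0.01841528, 0.        , 0.        , 0.        , 0.        ]), 'xyz': array([ 0.37964333, -0.10323212,  1.21721652]), 'rotation': array([ 1.92699009e-01,  5.47973717e-04, -1.56939110e+00])}
{'vfov': 53.98831891551714, 'cx': 320.1071914736616, 'cy': 206.51643333199965, 'distortion': array([-0.06569229,  0.        ,  0.        ,  0.        ,  0.        ]), 'xyz': array([ 1.32106398, -0.11271137,  0.97469594]), 'rotation': array([ 0.71289211, -0.01885635,  1.54175795])}
{'vfov': 69.50067541612279, 'cx': 319.48372123708896, 'cy': 203.08582244582416, 'distortion': array([-0.05083363,  0.        ,  0.        ,  0.        ,  0.        ]), 'tool_from_camera': array([[-6.36663003e-04,  9.66835712e-01,  2.55398319e-01,
         7.17105270e-02],
       [ 9.99999624e-01,  4.65161904e-04,  7.31906237e-04,
        -3.17055654e-04],
       [ 5.88831519e-04,  2.55398689e-01, -9.66835644e-01,
        -1.66478534e-01],
       [ 0.00000000e+00,  0.00000000e+00,  0.00000000e+00,
         1.00000000e+00]])}
```

View pics/top.png

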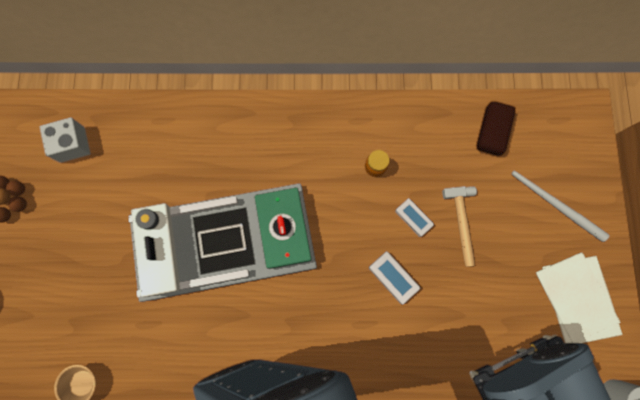

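View pics/scene.png

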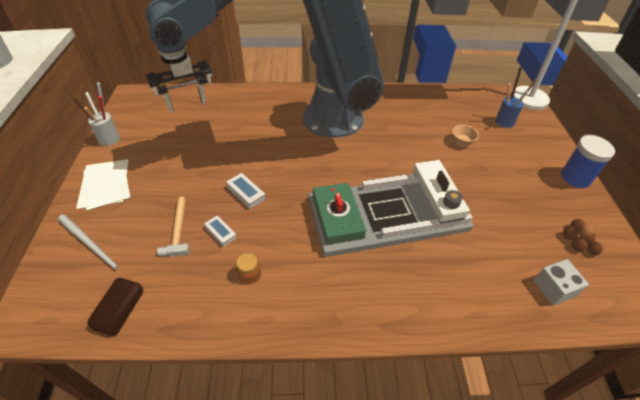

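The top view shows the engraver at about (225,243), with its head at (155,250), the knob at (282,226), the jar at (377,162) and the hammer at (462,225). Two boxes could be the case: the larger one at (395,277) and the smaller one at (415,217). The phone-like dark box at (496,128) doesn't match the description. Next I'll measure both candidates, plus the bed outline, head and knob.

Run:
```python
from h import *
f=np.load("top.npy",allow_pickle=True).item(); im=f["image"]; hsv=cv2.cvtColor(im,cv2.COLOR_RGB2HSV)
def rect(mask,roi,z,name,n=1):
    x0,y0,x1,y1=roi; m=np.zeros_like(mask); m[y0:y1,x0:x1]=mask[y0:y1,x0:x1]
    cs,_=cv2.findContours(m,cv2.RETR_EXTERNAL,cv2.CHAIN_APPROX_NONE)
    for c in sorted(cs,key=cv2.contourArea)[::-1][:n]:
        b=cv2.boxPoints(cv2.minAreaRect(c)); P=plane(f,b,z)[:,:2]
        e=np.diff(np.r_[P,P[:1]],axis=0); L=np.linalg.norm(e,axis=1); i=L.argmax()
        print(name,"px",b.mean(0).round(1),"c",P.mean(0).round(4),"size",L[:2].round(4),"yaw",np.degrees(np.arctan2(e[i,1],e[i,0])).round(1)%180)
H,S,V=[hsv[:,:,i].astype(int) for i in range(3)]
sil=((S<70)&(V>110)|((H>90)&(H<125)&(S>60))).astype(np.uint8)*255
rect(sil,(360,240,430,310),.025,"big"); rect(sil,(390,190,440,243),.025,"small(z.025)")
wh=((S<60)&(V>130)).astype(np.uint8)*255
rect(wh,(196,222,250,262),.03,"outline")
gr=((H>50)&(H<90)&(S>80)).astype(np.uint8)*255
rect(gr,(245,180,320,280),.075,"console")
red=(((H<8)|(H>172))&(S>170)&(V>120)).astype(np.uint8)*255
rect(red,(270,205,295,240),.115,"knob")
rect(wh,(120,195,185,300),.105,"head")
bl=((V<45)).astype(np.uint8)*255
rect(bl,(140,230,165,265),.145,"handle")
big=cv2.resize(im[170:310,120:440],None,fx=2.5,fy=2.5,interpolation=cv2.INTER_CUBIC); cv2.imwrite("pics/crop1.png",big[:,:,::-1])
```

```text
big px [394.2 277.6] c [ 0.4182 -0.3167] size [0.0695 0.1335] yaw 41.30000000000001
small(z.025) px [414.  217.5] c [ 0.5815 -0.377 ] size [0.0545 0.102 ] yaw 43.099999999999994
outline px [221.4 240.4] c [0.5167 0.1501] size [0.1252 0.0735] yaw 100.9
console px [282.2 227.8] c [ 0.5463 -0.0176] size [0.1193 0.1978] yaw 10.5
knob px [280.7 225.1] c [ 0.5462 -0.0169] size [0.0159 0.0466] yaw 10.199999999999989
head px [152.1 251.6] c [0.4818 0.3081] size [0.1016 0.2379] yaw 10.0
handle px [150.8 247.9] c [0.4849 0.297 ] size [0.0138 0.0556] yaw 10.099999999999994
```

View pics/crop1.png

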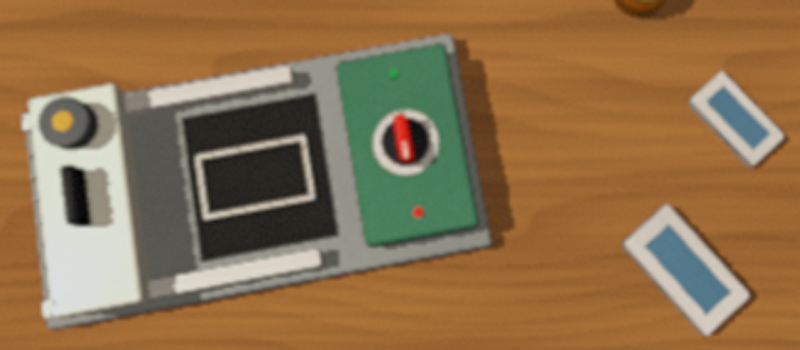

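The small box at (415,217) measures 102 x 54 mm, so it is the case. The one at (394,278) measures 133 x 70 mm and is a decoy. The crop shows the bed outline, the knob with its mark towards the robot, and the head parked at the left, all at about 10.4° yaw. Next I'll hover above the case and refine its position with the wrist camera.

```bash
cat >> h.py <<'E'
def plan(xyz,yaw_deg,n,start=None):
    s=sense(); p=np.array(s["eef_pos"]); R=Ro.from_euler('xyz',s["ee_rot"]); T=Ro.from_euler('xyz',[np.pi,0,np.radians(yaw_deg)])
    print("at",p.round(4),np.degrees(s["ee_rot"]).round(2),"grip",round(s["grip_width"],4),"F",np.round(s["wrist_force"],1),"t",s["clock"])
    w=(R.inv()*T).as_rotvec(); d=(np.array(xyz)-p)/n
    st=Ro.from_rotvec(w/n)
    for i in range(n):
        print("dp",(R.inv().apply(d)/.4).round(4),"rot",(w/n/np.radians(120)).round(4)); R=R*st
E
python3 -c "
from h import *
plan([.545,-.41,.2],43,8)"
```

```text
at [ 0.2286 -0.5     0.2182] [-179.95   -0.     24.57] grip 0.0929 F [ 0.3 -0.2 -0.1] t 0.15
dp [0.1016 0.0155 0.0057] rot [-0.     -0.     -0.0192]
dp [0.1009 0.0196 0.0057] rot [-0.     -0.     -0.0192]
dp [0.1    0.0237 0.0057] rot [-0.     -0.     -0.0192]
dp [0.099  0.0277 0.0057] rot [-0.     -0.     -0.0192]
dp [0.0978 0.0316 0.0057] rot [-0.     -0.     -0.0192]
dp [0.0965 0.0355 0.0057] rot [-0.     -0.     -0.0192]
dp [0.095  0.0394 0.0057] rot [-0.     -0.     -0.0192]
dp [0.0933 0.0432 0.0057] rot [-0.     -0.     -0.0192]
```

Request:
apply_moves:
  targets:
    - {"dp":[0.115,0.015,0.005],"delta_rot":[0,0,-0.019],"hand":0}
    - {"dp":[0.114,0.02,0.005],"delta_rot":[0,0,-0.019],"hand":0}
    - {"dp":[0.113,0.024,0.005],"delta_rot":[0,0,-0.019],"hand":0}
    - {"dp":[0.112,0.028,0.005],"delta_rot":[0,0,-0.019],"hand":0}
    - {"dp":[0.11,0.032,0.005],"delta_rot":[0,0,-0.019],"hand":0}

```text
clock: 0.78
eef_pos: [0.4506, -0.4312, 0.2083]
ee_rot: [-3.141, 0.0, 0.629]
wrist_force: [0.1, -0.0, -0.4]
grip_width: 0.0929
finger_force: 0.0
```

```bash
python3 -c "
from h import *
plan([.5815,-.377,.2],43,4)"
```

```text
at [ 0.4506 -0.4312  0.2083] [-1.7998e+02  1.0000e-02  3.6050e+01] grip 0.0929 F [ 0.1 -0.  -0.4] t 0.775
dp [0.0861 0.0208 0.0052] rot [-0.0001  0.     -0.0145]
dp [0.0854 0.0234 0.0052] rot [-0.0001  0.     -0.0145]
dp [0.0847 0.0259 0.0052] rot [-0.0001  0.     -0.0145]
dp [0.0838 0.0285 0.0052] rot [-0.0001  0.     -0.0145]
```

Request:
apply_moves:
  targets:
    - {"dp":[0.086,0.021,0.005],"delta_rot":[0,0,-0.0145],"hand":0}
    - {"dp":[0.085,0.023,0.005],"delta_rot":[0,0,-0.0145],"hand":0}
    - {"dp":[0.085,0.026,0.005],"delta_rot":[0,0,-0.0145],"hand":0}
    - {"dp":[0.084,0.028,0.005],"delta_rot":[0,0,-0.0145],"hand":0}
    - {"dp":[0,0,0],"delta_rot":[0,0,0],"hand":0}

```text
clock: 1.4
eef_pos: [0.5814, -0.3763, 0.1997]
ee_rot: [-3.141, -0.0, 0.752]
wrist_force: [-0.4, -1.2, 0.1]
grip_width: 0.0926
finger_force: 0.0
```

```bash
cat >> h.py <<'E'
def rects(f,mask,z,s=None,n=3,amin=150):
    cs,_=cv2.findContours(mask.astype(np.uint8)*255,cv2.RETR_EXTERNAL,cv2.CHAIN_APPROX_NONE)
    for c in sorted(cs,key=cv2.contourArea)[::-1][:n]:
        if cv2.contourArea(c)<amin: break
        b=cv2.boxPoints(cv2.minAreaRect(c)); P=plane(f,b,z,s)[:,:2]
        e=np.diff(np.r_[P,P[:1]],axis=0); L=np.linalg.norm(e,axis=1); i=L.argmax()
        print("px",b.mean(0).round(1),"c",P.mean(0).round(4),"size",L[:2].round(4),"yaw",(np.degrees(np.arctan2(e[i,1],e[i,0]))%180).round(2))
def hsv(f):
    return [a.astype(int) for a in cv2.split(cv2.cvtColor(f["image"],cv2.COLOR_RGB2HSV))]
E
python3 - <<'E'
from h import *
s=sense(); print(s["eef_pos"],s["ee_rot"])
f=grab_frame("wrist"); save(f,"w1.png"); H,S,V=hsv(f)
print("blue");rects(f,(H>90)&(H<125)&(S>60)&(V>60),.025,s)
print("silver");rects(f,((S<70)&(V>110))|((H>90)&(H<125)&(S>60)),.025,s)
E
```

```text
[ 0.58143549 -0.37632718  0.19965875] [-3.14054852e+00 -1.69609123e-05  7.51816368e-01]
blue
px [322.5 187.5] c [ 0.5839 -0.3785] size [0.0247 0.0702] yaw 42.67
px [194.8 238.1] c [ 0.4243 -0.3041] size [0.0349 0.0684] yaw 39.51
silver
px [321.  297.4] c [ 0.4705 -0.4818] size [0.491  0.0318] yaw 133.28
px [204.8 235.3] c [ 0.4347 -0.312 ] size [0.0886 0.1151] yaw 38.25
px [323.  185.5] c [ 0.5855 -0.3779] size [0.0489 0.0996] yaw 44.25
```

View pics/w1.png

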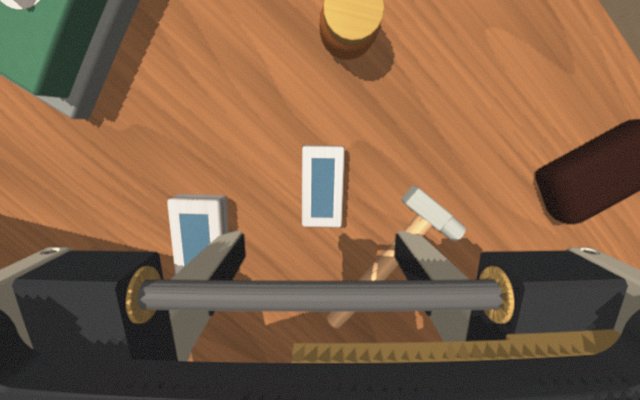

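The wrist view shows the case at (323,186), measured as 49 x 100 mm, which confirms the choice. The hammer head is at (433,212) and the jar at (352,25). I'll check the clearance between the right finger and the hammer, then plan the descent.

Run:
```python
from h import *
s=sense(); f=grab_frame("wrist")
R=Ro.from_euler('xyz',[np.pi,0,np.radians(43)]).as_matrix()
for z in(.0,.02): print(((plane(f,[[403,190],[447,238],[415,222],[335,325],[350,45]],z,s)-[.5843,-.3783,0])@R)[:,:2].round(3).tolist())
plan([.5843,-.3783,.005],43,5)
```

```text
[[-0.01, 0.105], [-0.077, 0.171], [-0.053, 0.124], [-0.216, 0.019], [0.163, 0.032]]
[[-0.005, 0.099], [-0.069, 0.161], [-0.047, 0.117], [-0.2, 0.018], [0.158, 0.03]]
at [ 0.5797 -0.3777  0.2002] [-1.7995e+02  2.0000e-02  4.2930e+01] grip 0.0934 F [-0.7 -0.7  0.4] t 1.5
dp [0.0015 0.0019 0.0976] rot [-0.0001  0.     -0.0001]
dp [0.0015 0.0019 0.0976] rot [-0.0001  0.     -0.0001]
dp [0.0015 0.0018 0.0976] rot [-0.0001  0.     -0.0001]
dp [0.0015 0.0018 0.0976] rot [-0.0001  0.     -0.0001]
dp [0.0015 0.0018 0.0976] rot [-0.0001  0.     -0.0001]
```

Request:
apply_moves:
  targets:
    - {"dp":[0.002,0.002,0.11],"delta_rot":[0,0,0],"hand":0}
    - {"dp":[0.002,0.002,0.11],"delta_rot":[0,0,0],"hand":0}
    - {"dp":[0.002,0.002,0.11],"delta_rot":[0,0,0],"hand":0}
    - {"dp":[0.001,0.002,0.06],"delta_rot":[0,0,0],"hand":0}
    - {"dp":[0,0,0],"delta_rot":[0,0,0],"hand":0}

```text
clock: 2.12
eef_pos: [0.5833, -0.3782, 0.0436]
ee_rot: [-3.139, 0.0, 0.748]
wrist_force: [0.5, 0.5, 0.6]
grip_width: 0.0929
finger_force: 0.0
```

Run:
```python
from h import *
s=sense(); f=grab_frame("wrist"); save(f,"w2.png"); H,S,V=hsv(f)
rects(f,((H>90)&(H<125)&(S>60)&(V>60)),.025,s)
plan([.5843,-.3783,.005],43,1)
```

```text
px [321.  231.5] c [ 0.5848 -0.3781] size [0.0261 0.0706] yaw 41.87
at [ 0.5843 -0.3787  0.0454] [179.98  -0.    42.89] grip 0.0935 F [-0.8 -0.1 -0.3] t 2.175
dp [ 0.0007 -0.0007  0.1009] rot [ 0.0002 -0.     -0.0009]
```

Request:
apply_moves:
  targets:
    - {"dp":[0.001,0,0.06],"delta_rot":[0,0,0],"hand":0}
    - {"dp":[0,0,0.037],"delta_rot":[0,0,0],"hand":0}
    - {"dp":[0,0,0],"delta_rot":[0,0,0],"hand":0.7}
    - {"dp":[0,0,0],"delta_rot":[0,0,0],"hand":1}
    - {"dp":[0,0,0],"delta_rot":[0,0,0],"hand":1}

```text
clock: 2.8
eef_pos: [0.585, -0.3781, 0.0066]
ee_rot: [3.14, -0.0, 0.749]
wrist_force: [0.2, 0.5, 0.6]
grip_width: 0.0674
finger_force: 0.0
```

Request:
apply_moves:
  targets:
    - {"dp":[0,0,0],"delta_rot":[0,0,0],"hand":1}
    - {"dp":[0,0,0],"delta_rot":[0,0,0],"hand":1}

```text
clock: 3.05
eef_pos: [0.5847, -0.3779, 0.0061]
ee_rot: [3.141, -0.0, 0.749]
wrist_force: [-0.4, 1.0, 1.9]
grip_width: 0.0498
finger_force: 30.0
```

Request:
apply_moves:
  targets:
    - {"dp":[0,0,-0.05],"delta_rot":[0,0,0],"hand":1}
    - {"dp":[0,0,-0.11],"delta_rot":[0,0,0],"hand":1}
    - {"dp":[0,0,-0.13],"delta_rot":[0,0,0],"hand":1}
    - {"dp":[0,0,-0.13],"delta_rot":[0,0,0],"hand":1}
    - {"dp":[0,0,-0.07],"delta_rot":[0,0,0],"hand":1}

```text
clock: 3.68
eef_pos: [0.5852, -0.3782, 0.2066]
ee_rot: [3.137, -0.001, 0.749]
wrist_force: [-0.0, -0.1, -2.5]
grip_width: 0.0496
finger_force: 29.9
```

```bash
python3 -c "
from h import *
plan([.535,.05,.20],100.4,10)"
```

```text
at [ 0.5852 -0.3782  0.2066] [ 1.7974e+02 -5.0000e-02  4.2930e+01] grip 0.0496 F [-0.  -0.1 -2.5] t 3.675
dp [ 0.0637 -0.0869  0.0013] rot [ 0.0002  0.0001 -0.0479]
dp [ 0.0721 -0.0801  0.0014] rot [ 0.0002  0.0001 -0.0479]
dp [ 0.0798 -0.0725  0.0014] rot [ 0.0002  0.0001 -0.0479]
dp [ 0.0866 -0.0641  0.0014] rot [ 0.0002  0.0001 -0.0479]
dp [ 0.0926 -0.0551  0.0015] rot [ 0.0002  0.0001 -0.0479]
dp [ 0.0977 -0.0456  0.0015] rot [ 0.0002  0.0001 -0.0479]
dp [ 0.1017 -0.0356  0.0016] rot [ 0.0002  0.0001 -0.0479]
dp [ 0.1048 -0.0252  0.0016] rot [ 0.0002  0.0001 -0.0479]
dp [ 0.1068 -0.0146  0.0016] rot [ 0.0002  0.0001 -0.0479]
dp [ 0.1077 -0.0038  0.0016] rot [ 0.0002  0.0001 -0.0479]
```

Request:
apply_moves:
  targets:
    - {"dp":[0.064,-0.087,0.001],"delta_rot":[0,0,-0.048],"hand":1}
    - {"dp":[0.072,-0.08,0.001],"delta_rot":[0,0,-0.048],"hand":1}
    - {"dp":[0.08,-0.073,0.001],"delta_rot":[0,0,-0.048],"hand":1}
    - {"dp":[0.087,-0.064,0.001],"delta_rot":[0,0,-0.048],"hand":1}
    - {"dp":[0.093,-0.055,0.001],"delta_rot":[0,0,-0.048],"hand":1}

```text
clock: 4.3
eef_pos: [0.5593, -0.1619, 0.2011]
ee_rot: [3.14, -0.0, 1.255]
wrist_force: [0.7, 1.4, -2.2]
grip_width: 0.0495
finger_force: 29.9
```

Request:
apply_moves:
  targets:
    - {"dp":[0.098,-0.046,0.001],"delta_rot":[0,0,-0.048],"hand":1}
    - {"dp":[0.102,-0.036,0.001],"delta_rot":[0,0,-0.048],"hand":1}
    - {"dp":[0.105,-0.025,0.001],"delta_rot":[0,0,-0.048],"hand":1}
    - {"dp":[0.107,-0.015,0.001],"delta_rot":[0,0,-0.048],"hand":1}
    - {"dp":[0.108,-0.004,0.001],"delta_rot":[0,0,-0.048],"hand":1}

```text
clock: 4.92
eef_pos: [0.5334, 0.0527, 0.1991]
ee_rot: [3.14, 0.0, 1.758]
wrist_force: [0.0, -0.6, -2.0]
grip_width: 0.0495
finger_force: 29.9
```

Request:
apply_moves:
  targets:
    - {"dp":[0,0,0],"delta_rot":[0,0,0],"hand":1}

```text
clock: 5.05
eef_pos: [0.5333, 0.0535, 0.199]
ee_rot: [3.141, -0.0, 1.759]
wrist_force: [-0.3, -0.2, -2.0]
grip_width: 0.0498
finger_force: 29.9
```

Run:
```python
from h import *
s=sense(); f=grab_frame("wrist"); save(f,"w3.png"); H,S,V=hsv(f); np.save("w3.npy",[f,s],allow_pickle=True)
print("outline");rects(f,((S<60)&(V>130)),.03,s,6)
plan([.5167,.1501,.20],100.4,3)
t=grab_frame("top"); save(t,"t3.png")
```

```text
outline
px [321. 140.] c [0.5287 0.0939] size [0.2365 0.3256] yaw 106.07
px [318.5 298. ] c [ 0.5607 -0.0923] size [0.2606 0.0246] yaw 10.7
px [318.5 322. ] c [ 0.5675 -0.1286] size [0.1091 0.0356] yaw 10.7
px [ 34.7 264.1] c [ 0.1708 -0.1208] size [0.1349 0.0309] yaw 28.9
px [608.2 261. ] c [0.9413 0.0291] size [0.0178 0.1347] yaw 165.46
px [ 62.  293.5] c [ 0.2097 -0.1575] size [0.0953 0.0209] yaw 13.05
at [0.5337 0.0522 0.1989] [1.7994e+02 2.0000e-02 1.0062e+02] grip 0.05 F [-0.1 -0.7 -3.2] t 5.1
dp [ 0.0828  0.0011 -0.0009] rot [0.0002 0.     0.0006]
dp [ 0.0828  0.001  -0.0009] rot [0.0002 0.     0.0006]
dp [ 0.0828  0.0009 -0.0009] rot [0.0002 0.     0.0006]
```

View pics/w3.png

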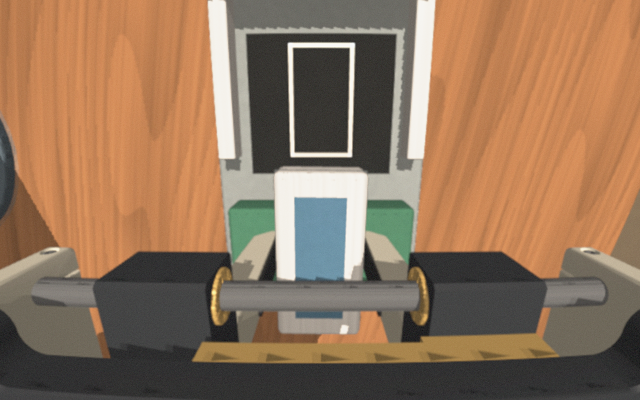

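The wrist view shows the whole outline at (288..355, 42..157), with the case held below it and its inlay at (320,257). I'll measure the outline and the case's offset in the hand.

Run:
```python
from h import *
f,s=np.load("w3.npy",allow_pickle=True); H,S,V=hsv(f)
m=((S<60)&(V>130)); r=np.zeros_like(m); r[30:165,260:380]=1
rects(f,m&r,.03,s,1)
z=s["eef_pos"][2]+.019
# case top far edge corners and blue inlay far edge
b=((H>90)&(H<125)&(S>60)&(V>60)); b[275:]=0; b[:185]=0; b[:,:285]=0;b[:,365:]=0
ys,xs=np.nonzero(b); P=plane(f,[[xs.min(),ys.min()+5],[xs.max()+1,ys.min()+5],[(xs.min()+xs.max()+1)/2,ys.min()]],z,s)
R=Ro.from_euler('xyz',s["ee_rot"]).as_matrix()
print(((P-s["eef_pos"])@R).round(4))
```

```text
px [320.5  99.5] c [0.5171 0.1513] size [0.0714 0.1223] yaw 102.21
[[ 0.0324 -0.012  -0.019 ]
 [ 0.0323  0.015  -0.019 ]
 [ 0.0351  0.0015 -0.019 ]]
```

Request:
apply_moves:
  targets:
    - {"dp":[0.083,0.001,0],"delta_rot":[0,0,0],"hand":1}
    - {"dp":[0.083,0.001,0],"delta_rot":[0,0,0],"hand":1}
    - {"dp":[0.083,0.001,0.05],"delta_rot":[0,0,0],"hand":1}
    - {"dp":[0,0,0.11],"delta_rot":[0,0,0],"hand":1}
    - {"dp":[0,0,0.11],"delta_rot":[0,0,0],"hand":1}

```text
clock: 5.78
eef_pos: [0.5174, 0.1488, 0.0893]
ee_rot: [3.14, 0.0, 1.753]
wrist_force: [0.3, -0.1, -1.5]
grip_width: 0.0497
finger_force: 29.9
```

Request:
apply_moves:
  targets:
    - {"dp":[0,0,0.05],"delta_rot":[0,0,0],"hand":1}
    - {"dp":[0,0,0.02],"delta_rot":[0,0,0],"hand":1}
    - {"dp":[0,0,0],"delta_rot":[0,0,0],"hand":1}

```text
clock: 6.15
eef_pos: [0.5172, 0.1489, 0.0623]
ee_rot: [3.141, 0.0, 1.753]
wrist_force: [-0.3, -0.7, -1.7]
grip_width: 0.0494
finger_force: 29.9
```

Run:
```python
from h import *
plan([.5169,.1507,.0375],100.6,1)
s=sense();f=grab_frame("wrist"); save(f,"w4.png")
f=grab_frame("top"); save(f,"t4.png"); plan([.5169,.1507,.0375],100.6,1)
```

```text
at [0.5172 0.1489 0.0623] [179.98   0.   100.46] grip 0.0494 F [-0.3 -0.7 -1.7] t 6.15
dp [ 0.0046 -0.      0.0619] rot [ 0.0002  0.     -0.0011]
at [0.5175 0.1493 0.0629] [179.91   0.   100.49] grip 0.0496 F [-0.1 -0.1 -2.6] t 6.25
dp [ 0.0038 -0.0009  0.0635] rot [ 0.0008  0.     -0.0009]
```

Request:
apply_moves:
  targets:
    - {"dp":[0.004,0,0.03],"delta_rot":[0,0,0],"hand":1}
    - {"dp":[0,0,0.02],"delta_rot":[0,0,0],"hand":1}
    - {"dp":[0,0,0.008],"delta_rot":[0,0,0],"hand":1}
    - {"dp":[0,0,0.003],"delta_rot":[0,0,0],"hand":1}
    - {"dp":[0,0,0],"delta_rot":[0,0,0],"hand":1}

```text
clock: 6.88
eef_pos: [0.5165, 0.1511, 0.0375]
ee_rot: [3.141, 0.0, 1.755]
wrist_force: [-0.3, 0.7, -1.0]
grip_width: 0.05
finger_force: 29.9
```

Request:
apply_moves:
  targets:
    - {"dp":[0,0,0.002],"delta_rot":[0,0,0],"hand":1}
    - {"dp":[0,0,0],"delta_rot":[0,0,0],"hand":1}

```text
clock: 7.12
eef_pos: [0.5165, 0.151, 0.0367]
ee_rot: [3.141, 0.0, 1.755]
wrist_force: [1.4, -1.0, -2.2]
grip_width: 0.0498
finger_force: 29.9
```

Request:
apply_moves:
  targets:
    - {"dp":[0,0,0.002],"delta_rot":[0,0,0],"hand":1}
    - {"dp":[0,0,0],"delta_rot":[0,0,0],"hand":1}

```text
clock: 7.38
eef_pos: [0.5166, 0.151, 0.0361]
ee_rot: [3.141, 0.0, 1.755]
wrist_force: [-0.5, -0.8, 2.4]
grip_width: 0.0495
finger_force: 29.9
```

Request:
apply_moves:
  targets:
    - {"dp":[0,0,0],"delta_rot":[0,0,0],"hand":0.3}
    - {"dp":[0,0,0],"delta_rot":[0,0,0],"hand":0.1}
    - {"dp":[0,0,0],"delta_rot":[0,0,0],"hand":0.1}
    - {"dp":[0,0,0],"delta_rot":[0,0,0],"hand":0.1}
    - {"dp":[0,0,-0.05],"delta_rot":[0,0,0],"hand":0.1}

```text
clock: 8.0
eef_pos: [0.5156, 0.1508, 0.055]
ee_rot: [-3.139, 0.0, 1.754]
wrist_force: [0.5, -0.8, 0.4]
grip_width: 0.0835
finger_force: 0.0
```

Request:
apply_moves:
  targets:
    - {"dp":[0,0,-0.1],"delta_rot":[0,0,0],"hand":0.1}
    - {"dp":[0,0,-0.13],"delta_rot":[0,0,0],"hand":0}
    - {"dp":[0,0,-0.13],"delta_rot":[0,0,0],"hand":0}
    - {"dp":[0,0,-0.08],"delta_rot":[0,0,0],"hand":0}
    - {"dp":[0,0,0],"delta_rot":[0,0,0],"hand":0}

```text
clock: 8.62
eef_pos: [0.5174, 0.1513, 0.2341]
ee_rot: [3.137, -0.0, 1.755]
wrist_force: [0.1, 0.1, -0.3]
grip_width: 0.093
finger_force: 0.0
```

Run:
```python
from h import *
s=sense(); f=grab_frame("wrist"); save(f,"w5.png"); H,S,V=hsv(f); np.save("w5.npy",[f,s],allow_pickle=True)
rects(f,(H>90)&(H<125)&(S>60)&(V>60),.055,s,2)
plan([.5,.23,.24],10.5,9)
```

```text
px [318.5 187.5] c [0.5181 0.1503] size [0.0251 0.0712] yaw 100.96
at [0.5166 0.1511 0.2322] [179.92  -0.   100.53] grip 0.0929 F [-1.2 -0.5  0.3] t 8.675
dp [ 0.0224 -0.0005 -0.0022] rot [ 0.0001 -0.0001  0.0834]
dp [ 0.022  -0.0044 -0.0022] rot [ 0.0001 -0.0001  0.0834]
dp [ 0.0209 -0.0082 -0.0022] rot [ 0.0001 -0.0001  0.0834]
dp [ 0.0191 -0.0117 -0.0022] rot [ 0.0001 -0.0001  0.0834]
dp [ 0.0168 -0.0148 -0.0022] rot [ 0.0001 -0.0001  0.0834]
dp [ 0.014  -0.0175 -0.0022] rot [ 0.0001 -0.0001  0.0834]
dp [ 0.0107 -0.0197 -0.0022] rot [ 0.0001 -0.0001  0.0834]
dp [ 0.0072 -0.0212 -0.0022] rot [ 0.0001 -0.0001  0.0834]
dp [ 0.0034 -0.0222 -0.0022] rot [ 0.0001 -0.0001  0.0834]
```

View pics/w5.png

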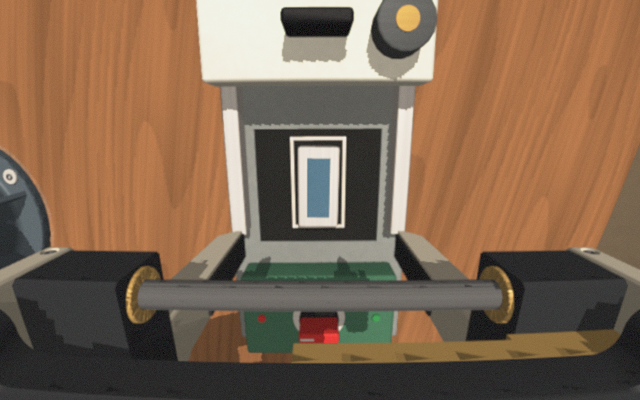

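The case lies inside the outline, inlay at (318,187), and the handle is at (317,22). I'll check the case centring against the outline and locate the handle from the same picture.

Run:
```python
from h import *
f,s=np.load("w5.npy",allow_pickle=True); H,S,V=hsv(f)
m=((S<60)&(V>130)); r=np.zeros_like(m); r[128:238,280:356]=1
rects(f,m&r,.03,s,1)
d=V<60; d[45:]=0; d[:,:270]=0; d[:,362:]=0
rects(f,d,.145,s,1); ys,xs=np.nonzero(d); print(xs.min(),xs.max(),ys.min(),ys.max())
```

```text
px [318.  181.5] c [0.5173 0.1515] size [0.0704 0.1209] yaw 101.8
px [316.5  21.5] c [0.4883 0.3027] size [0.0565 0.02  ] yaw 10.53
281 352 8 35
```

Request:
apply_moves:
  targets:
    - {"dp":[0.022,0,-0.002],"delta_rot":[0,0,0.083],"hand":0}
    - {"dp":[0.022,-0.004,-0.002],"delta_rot":[0,0,0.083],"hand":0}
    - {"dp":[0.021,-0.008,-0.002],"delta_rot":[0,0,0.083],"hand":0}
    - {"dp":[0.019,-0.012,-0.002],"delta_rot":[0,0,0.083],"hand":0}
    - {"dp":[0.017,-0.015,-0.002],"delta_rot":[0,0,0.083],"hand":0}

```text
clock: 9.3
eef_pos: [0.5067, 0.195, 0.234]
ee_rot: [-3.14, 0.002, 0.88]
wrist_force: [1.3, 0.2, 0.5]
grip_width: 0.0929
finger_force: 0.0
```

Request:
apply_moves:
  targets:
    - {"dp":[0.014,-0.017,-0.002],"delta_rot":[0,0,0.083],"hand":0}
    - {"dp":[0.011,-0.02,-0.002],"delta_rot":[0,0,0.083],"hand":0}
    - {"dp":[0.007,-0.021,-0.002],"delta_rot":[0,0,0.083],"hand":0}
    - {"dp":[0.003,-0.022,-0.002],"delta_rot":[0,0,0.083],"hand":0}
    - {"dp":[0,0,0],"delta_rot":[0,0,0],"hand":0}

```text
clock: 9.93
eef_pos: [0.4993, 0.2299, 0.2375]
ee_rot: [3.141, 0.002, 0.192]
wrist_force: [-0.3, -0.1, -0.1]
grip_width: 0.0928
finger_force: 0.0
```

Run:
```python
from h import *
s=sense(); f=grab_frame("wrist"); save(f,"w6.png")
plan([.5,.28,.20],10.5,2)
```

```text
at [0.4995 0.2296 0.2377] [1.7998e+02 1.2000e-01 1.1140e+01] grip 0.0927 F [ 0.1 -0.5  0.2] t 9.975
dp [ 0.0129 -0.0617  0.0471] rot [0.0001 0.0005 0.0027]
dp [ 0.0125 -0.0617  0.0471] rot [0.0001 0.0005 0.0027]
```

View pics/w6.png

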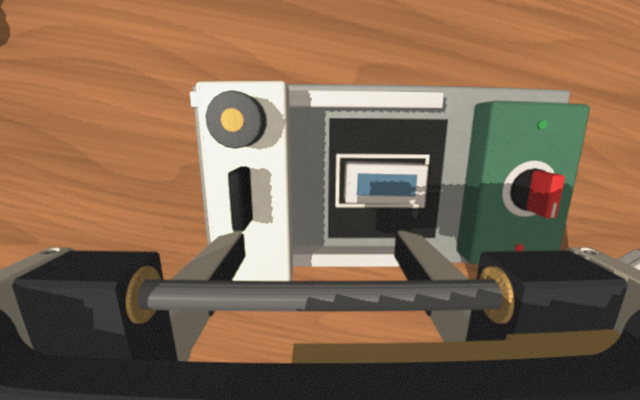

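Run:
```python
from h import *
f,s=np.load("w5.npy",allow_pickle=True)
R=Ro.from_euler('z',10.5,degrees=True).as_matrix()
b=lambda P:((P-[.517,.1507,0])@R)[:,:2].round(4).tolist()
print("w5 far/near-bottom",b(plane(f,[[317,8]],.145,s)),b(plane(f,[[317,36]],.105,s)), "ends",b(plane(f,[[281,14],[353,14]],.145,s)))
s=sense(); f=grab_frame("wrist"); H,S,V=hsv(f)
d=V<60; r=np.zeros_like(d); r[160:233,222:256]=1; d&=r
ys,xs=np.nonzero(d); row=d[195]; x=np.nonzero(row)[0]; print(xs.min(),xs.max(),ys.min(),ys.max(),x.min(),x.max())
print("w6 far, nearbottom",b(plane(f,[[x.min(),195]],.145,s)),b(plane(f,[[x.max()+1,195]],.105,s)))
t=np.load("top.npy",allow_pickle=True).item(); H,S,V=hsv(t); d=V<45; r=np.zeros_like(d); r[230:265,138:168]=1; d&=r
x=np.nonzero(d[248])[0]; print(x.min(),x.max(), b(plane(t,[[x.min(),248]],.145)),b(plane(t,[[x.max()+1,248]],.105)))
```

```text
w5 far/near-bottom [[-0.0001, 0.1646]] [[-0.0003, 0.1552]] ends [[-0.0288, 0.1603], [0.0286, 0.1603]]
229 251 167 229 230 250
w6 far, nearbottom [[0.0069, 0.1646]] [[-0.0024, 0.1547]]
149 153 [[-0.0044, 0.154]] [[-0.0001, 0.1557]]
```

```bash
python3 -c "
from h import *
plan([.4879,.308,.19],10.5,2);plan([.4879,.308,.113],10.5,4)"
```

```text
at [0.4996 0.2295 0.238 ] [1.7998e+02 1.0000e-01 1.1130e+01] grip 0.0931 F [ 0.6  0.1 -0.6] t 10.025
dp [ 0.0047 -0.0991  0.0599] rot [0.0001 0.0004 0.0026]
dp [ 0.0041 -0.0992  0.06  ] rot [0.0001 0.0004 0.0026]
at [0.4996 0.2295 0.238 ] [1.7998e+02 1.0000e-01 1.1130e+01] grip 0.0931 F [ 0.6  0.1 -0.6] t 10.025
dp [ 0.0024 -0.0496  0.0781] rot [0.     0.0002 0.0013]
dp [ 0.0022 -0.0496  0.0781] rot [0.     0.0002 0.0013]
dp [ 0.0021 -0.0496  0.0781] rot [0.     0.0002 0.0013]
dp [ 0.0019 -0.0496  0.0781] rot [0.     0.0002 0.0013]
```

Request:
apply_moves:
  targets:
    - {"dp":[0.005,-0.1,0.02],"delta_rot":[0,0,0.003],"hand":0}
    - {"dp":[0.004,-0.099,0.06],"delta_rot":[0,0,0.003],"hand":0}
    - {"dp":[0,0,0.1],"delta_rot":[0,0,0],"hand":0}
    - {"dp":[0,0,0.1],"delta_rot":[0,0,0],"hand":0}
    - {"dp":[0,0,0],"delta_rot":[0,0,0],"hand":0}

```text
clock: 10.65
eef_pos: [0.4872, 0.3076, 0.1244]
ee_rot: [3.14, 0.006, 0.18]
wrist_force: [0.9, 0.9, 1.0]
grip_width: 0.093
finger_force: 0.0
```

```bash
python3 -c "
from h import *
plan([.4879,.308,.113],10.5,1)"
```

```text
at [0.4872 0.3076 0.1244] [179.9    0.32  10.31] grip 0.093 F [0.9 0.9 1. ] t 10.65
dp [ 0.0021 -0.0008  0.0285] rot [ 0.0009  0.0027 -0.0016]
```

Request:
apply_moves:
  targets:
    - {"dp":[0,0,0.028],"delta_rot":[0,0.003,0],"hand":0}
    - {"dp":[0,0,0],"delta_rot":[0,0,0],"hand":0.6}
    - {"dp":[0,0,0],"delta_rot":[0,0,0],"hand":1}
    - {"dp":[0,0,0],"delta_rot":[0,0,0],"hand":1}
    - {"dp":[0,0,0],"delta_rot":[0,0,0],"hand":1}

```text
clock: 11.28
eef_pos: [0.4888, 0.3087, 0.1162]
ee_rot: [-3.141, -0.007, 0.178]
wrist_force: [0.4, -0.3, -0.4]
grip_width: 0.0577
finger_force: 0.0
```

Request:
apply_moves:
  targets:
    - {"dp":[0,0,0],"delta_rot":[0,0,0],"hand":1}
    - {"dp":[0,0,0],"delta_rot":[0,0,0],"hand":1}
    - {"dp":[0,0,0],"delta_rot":[0,0,0],"hand":1}

```text
clock: 11.65
eef_pos: [0.4887, 0.3087, 0.1158]
ee_rot: [3.142, -0.006, 0.178]
wrist_force: [-0.6, 0.2, 0.0]
grip_width: 0.0273
finger_force: 0.0
```

```bash
python3 -c "
from h import *
plan([.517,.1507,.113],10.5,9)"
```

```text
at [0.4887 0.3087 0.1158] [180.    -0.36  10.17] grip 0.0273 F [-0.6  0.2  0. ] t 11.65
dp [-0.      0.0446  0.0008] rot [ 0.     -0.0003 -0.0003]
dp [-0.      0.0446  0.0008] rot [ 0.     -0.0003 -0.0003]
dp [-0.0001  0.0446  0.0008] rot [ 0.     -0.0003 -0.0003]
dp [-0.0001  0.0446  0.0008] rot [ 0.     -0.0003 -0.0003]
dp [-0.0001  0.0446  0.0008] rot [ 0.     -0.0003 -0.0003]
dp [-0.0001  0.0446  0.0008] rot [ 0.     -0.0003 -0.0003]
dp [-0.0002  0.0446  0.0008] rot [ 0.     -0.0003 -0.0003]
dp [-0.0002  0.0446  0.0008] rot [ 0.     -0.0003 -0.0003]
dp [-0.0002  0.0446  0.0008] rot [ 0.     -0.0003 -0.0003]
```

Request:
apply_moves:
  targets:
    - {"dp":[0,0,0],"delta_rot":[0,0,0],"hand":1}
    - {"dp":[0,0,0],"delta_rot":[0,0,0],"hand":1}
    - {"dp":[0,0,0],"delta_rot":[0,0,0],"hand":1}

```text
clock: 12.02
eef_pos: [0.4887, 0.3086, 0.1158]
ee_rot: [3.141, -0.006, 0.178]
wrist_force: [0.7, -1.5, 0.1]
grip_width: 0.0142
finger_force: 30.0
```

Request:
apply_moves:
  targets:
    - {"dp":[0,0.015,0],"delta_rot":[0,0,0],"hand":1}
    - {"dp":[0,0.035,0],"delta_rot":[0,0,0],"hand":1}
    - {"dp":[0,0.045,0],"delta_rot":[0,0,0],"hand":1}
    - {"dp":[0,0.045,0],"delta_rot":[0,0,0],"hand":1}
    - {"dp":[0,0.045,0],"delta_rot":[0,0,0],"hand":1}

```text
clock: 12.65
eef_pos: [0.5027, 0.2348, 0.1158]
ee_rot: [-3.141, -0.008, 0.177]
wrist_force: [6.5, 4.6, -7.0]
grip_width: 0.0135
finger_force: 30.0
```

```bash
python3 -c "
from h import *
plan([.517,.1507,.115],10.5,1)"
```

```text
at [0.5027 0.2348 0.1158] [-179.98   -0.47   10.15] grip 0.0135 F [ 6.5  4.6 -7. ] t 12.65
dp [-0.0018  0.2133  0.002 ] rot [-0.0002 -0.0039 -0.0029]
```

Request:
apply_moves:
  targets:
    - {"dp":[0,0.045,0],"delta_rot":[0,0,0],"hand":1}
    - {"dp":[0,0.045,0],"delta_rot":[0,0,0],"hand":1}
    - {"dp":[0,0.045,0],"delta_rot":[0,0,0],"hand":1}
    - {"dp":[0,0.03,0],"delta_rot":[0,0,0],"hand":1}
    - {"dp":[0,0.02,0],"delta_rot":[0,0,0],"hand":1}

```text
clock: 13.28
eef_pos: [0.5165, 0.162, 0.1158]
ee_rot: [-3.141, -0.01, 0.177]
wrist_force: [11.2, 5.2, -11.1]
grip_width: 0.0137
finger_force: 30.0
```

```bash
python3 -c "
from h import *
plan([.517,.1507,.115],10.5,1)"
```

```text
at [0.5165 0.162  0.1158] [-179.99   -0.57   10.12] grip 0.0137 F [ 11.2   5.2 -11.1] t 13.275
dp [-0.0037  0.028   0.002 ] rot [-0.0001 -0.0048 -0.0032]
```

Request:
apply_moves:
  targets:
    - {"dp":[0.003,0.015,0.003],"delta_rot":[0,0,0],"hand":1}
    - {"dp":[0,0.01,0],"delta_rot":[0,0,0],"hand":1}
    - {"dp":[0,0.005,0],"delta_rot":[0,0,0],"hand":1}
    - {"dp":[0,0,0],"delta_rot":[0,0,0],"hand":1}

```text
clock: 13.78
eef_pos: [0.5186, 0.1509, 0.1158]
ee_rot: [-3.141, -0.008, 0.177]
wrist_force: [-1.5, 2.4, 9.0]
grip_width: 0.0141
finger_force: 30.0
```

Request:
apply_moves:
  targets:
    - {"dp":[0,0.005,-0.001],"delta_rot":[0,0,0],"hand":1}
    - {"dp":[0,0.005,0],"delta_rot":[0,0,0],"hand":1}
    - {"dp":[0,0,0],"delta_rot":[0,0,0],"hand":1}

```text
clock: 14.15
eef_pos: [0.5186, 0.1508, 0.1158]
ee_rot: [-3.135, -0.008, 0.176]
wrist_force: [-3.2, 33.2, 2.9]
grip_width: 0.0138
finger_force: 30.0
```

At the end stop: y has stopped changing and the force rose to 33 N. I'll relieve the load, open and lift.

Request:
apply_moves:
  targets:
    - {"dp":[0,-0.009,0],"delta_rot":[0,0,0],"hand":1}
    - {"dp":[0,0,0],"delta_rot":[0,0,0],"hand":0.5}
    - {"dp":[0,0,0],"delta_rot":[0,0,0],"hand":0.4}
    - {"dp":[0,0,0],"delta_rot":[0,0,0],"hand":0.4}
    - {"dp":[0,0,-0.05],"delta_rot":[0,0,0],"hand":0.4}

```text
clock: 14.78
eef_pos: [0.5172, 0.1505, 0.1341]
ee_rot: [3.141, -0.003, 0.177]
wrist_force: [0.4, -0.3, 0.3]
grip_width: 0.0494
finger_force: 0.0
```

Request:
apply_moves:
  targets:
    - {"dp":[0,0,-0.1],"delta_rot":[0,0.005,0],"hand":0.4}
    - {"dp":[0,0,-0.1],"delta_rot":[0,0,0],"hand":0.2}
    - {"dp":[0,0.05,-0.05],"delta_rot":[0,0,0],"hand":0}
    - {"dp":[0,0.05,0],"delta_rot":[0,0,0],"hand":0}
    - {"dp":[0,0,0],"delta_rot":[0,0,0],"hand":0}

```text
clock: 15.4
eef_pos: [0.5239, 0.1104, 0.235]
ee_rot: [3.142, -0.017, 0.176]
wrist_force: [-0.4, 0.5, 0.4]
grip_width: 0.0899
finger_force: 0.0
```

Run:
```python
from h import *
s=sense(); f=grab_frame("wrist"); H,S,V=hsv(f); np.save("w7.npy",[f,s],allow_pickle=True); save(f,"w7.png")
print("red");rects(f,((H<8)|(H>172))&(S>150)&(V>90),.109,s,2)
print("head");rects(f,((S<60)&(V>150)),.105,s,2)
plan([.5477,-.0165,.2],10.5,3)
```

```text
red
px [439.  196.4] c [ 0.5488 -0.0121] size [0.0504 0.0258] yaw 10.6
head
px [206.2 184.4] c [0.5093 0.2352] size [0.2345 0.2084] yaw 101.69
px [399. 113.] c [0.6242 0.0477] size [0.1507 0.043 ] yaw 100.42
at [0.5237 0.1111 0.2348] [-179.99   -0.93   10.1 ] grip 0.0917 F [-0.1 -0.1 -0.3] t 15.45
dp [0.0006 0.1082 0.029 ] rot [-0.     -0.0026 -0.0011]
dp [0.0005 0.1082 0.029 ] rot [-0.     -0.0026 -0.0011]
dp [0.0004 0.1082 0.029 ] rot [-0.     -0.0026 -0.0011]
```

View pics/w7.png

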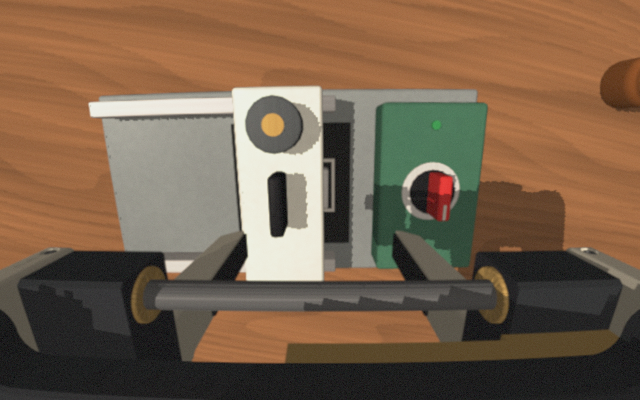

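The head sits over the bed (handle at 278,203) and the red knob is at (439,196), at rest. Now I'll move above the knob.

Request:
apply_moves:
  targets:
    - {"dp":[0,0.108,0.02],"delta_rot":[0,-0.004,-0.001],"hand":0}
    - {"dp":[0,0.108,0.03],"delta_rot":[0,-0.004,-0.001],"hand":0}
    - {"dp":[0,0.108,0.03],"delta_rot":[0,0,-0.001],"hand":0}
    - {"dp":[0,0,0],"delta_rot":[0,0,0],"hand":0.2}
    - {"dp":[0,0,0],"delta_rot":[0,0,0],"hand":0.4}

```text
clock: 16.08
eef_pos: [0.5472, -0.0152, 0.2029]
ee_rot: [-3.141, 0.0, 0.184]
wrist_force: [-0.2, 0.7, -0.1]
grip_width: 0.0775
finger_force: 0.0
```

Run:
```python
from h import *
s=sense(); f=grab_frame("wrist"); H,S,V=hsv(f); save(f,"w8.png")
m=((H<8)|(H>172))&(S>150)&(V>90)
for z in (.109,.115): rects(f,m,z,s,1)
plan([.5477,-.0165,.088],10.4,3)
```

```text
px [321. 202.] c [ 0.5503 -0.0153] size [0.0146 0.0521] yaw 10.17
px [321. 202.] c [ 0.5519 -0.0149] size [0.0142 0.0509] yaw 10.17
at [ 0.5472 -0.0149  0.2031] [-179.99   -0.     10.58] grip 0.0736 F [ 1.2 -0.2 -0.4] t 16.125
dp [0.0002 0.0014 0.096 ] rot [-0.     -0.      0.0005]
dp [0.0002 0.0014 0.096 ] rot [-0.     -0.      0.0005]
dp [0.0002 0.0013 0.096 ] rot [-0.     -0.      0.0005]
```

View pics/w8.png

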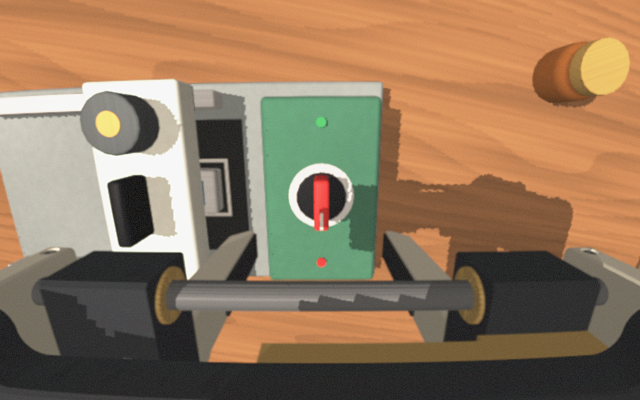

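The knob at (321,202) is centred between the fingers, so I'll descend and pinch it.

Request:
apply_moves:
  targets:
    - {"dp":[0.001,0.002,0.11],"delta_rot":[0,0,0],"hand":0.4}
    - {"dp":[0,0,0.11],"delta_rot":[0,0,0],"hand":0.4}
    - {"dp":[0,0,0.045],"delta_rot":[0,0,0],"hand":0.4}
    - {"dp":[0,0,0.02],"delta_rot":[0,0,0],"hand":0.4}
    - {"dp":[0,0,0],"delta_rot":[0,0,0],"hand":0.6}

```text
clock: 16.75
eef_pos: [0.548, -0.0162, 0.0894]
ee_rot: [3.142, -0.0, 0.185]
wrist_force: [-0.4, -0.0, 0.6]
grip_width: 0.0501
finger_force: 0.0
```

Request:
apply_moves:
  targets:
    - {"dp":[0,0,0],"delta_rot":[0,0,0],"hand":0.8}
    - {"dp":[0,0,0],"delta_rot":[0,0,0],"hand":1}
    - {"dp":[0,0,0],"delta_rot":[0,0,0],"hand":1}
    - {"dp":[0,0,0],"delta_rot":[0,0,0],"hand":1}
    - {"dp":[0,0,0],"delta_rot":[0,0,0],"hand":1}

```text
clock: 17.38
eef_pos: [0.5479, -0.0166, 0.0893]
ee_rot: [-3.141, -0.0, 0.184]
wrist_force: [-0.9, 3.0, 3.2]
grip_width: 0.014
finger_force: 30.0
```

Request:
apply_moves:
  targets:
    - {"dp":[0,0,0],"delta_rot":[0,0,0.06],"hand":1}
    - {"dp":[0,0,0],"delta_rot":[0,0,0.08],"hand":1}
    - {"dp":[0,0,0],"delta_rot":[0,0,0.08],"hand":1}
    - {"dp":[0,0,0],"delta_rot":[0,0,0.08],"hand":1}
    - {"dp":[0,0,0],"delta_rot":[0,0,0.08],"hand":1}

```text
clock: 18.0
eef_pos: [0.5479, -0.0164, 0.0893]
ee_rot: [-3.141, 0.0, -0.618]
wrist_force: [-1.7, 5.3, 5.2]
grip_width: 0.0138
finger_force: 30.0
```

Request:
apply_moves:
  targets:
    - {"dp":[0,0,0],"delta_rot":[0,0,0.08],"hand":1}
    - {"dp":[0,0,0],"delta_rot":[0,0,0.07],"hand":1}
    - {"dp":[0,0,0],"delta_rot":[0,0,0.03],"hand":1}
    - {"dp":[0,0,0],"delta_rot":[0,0,0.01],"hand":1}
    - {"dp":[0,0,0],"delta_rot":[0,0,0],"hand":1}

```text
clock: 18.62
eef_pos: [0.548, -0.0163, 0.0893]
ee_rot: [-3.141, 0.0, -1.01]
wrist_force: [-0.7, 4.9, 3.2]
grip_width: 0.0137
finger_force: 30.0
```

```bash
python3 -c "
from h import *
s=sense(); print(s['ee_rot'],s['joints'],s['ft_torque'],s['wrist_force'],s['eef_pos'])"
```

```text
[-3.14084004e+00  2.76527479e-04 -1.01026744e+00] [-1.15058164e-01  5.15499121e-01  1.76391334e+00  9.04406503e-04
  8.61766023e-01  2.46541699e+00] [1.00458541 0.15367203 0.14337821] [-0.72568152  4.91314195  3.21355099] [ 0.54800591 -0.01633098  0.08930178]
```

Request:
apply_moves:
  targets:
    - {"dp":[0,0,0],"delta_rot":[0,0,0.01],"hand":1}
    - {"dp":[0,0,0],"delta_rot":[0,0,0],"hand":1}
    - {"dp":[0,0,0],"delta_rot":[0,0,0],"hand":1}
    - {"dp":[0,0,0],"delta_rot":[0,0,0],"hand":1}
    - {"dp":[0,0,0],"delta_rot":[0,0,0],"hand":1}

```text
clock: 19.25
eef_pos: [0.548, -0.0163, 0.0893]
ee_rot: [-3.141, 0.0, -1.03]
wrist_force: [-0.6, 4.8, 4.4]
grip_width: 0.0139
finger_force: 30.1
```

```bash
python3 -c "
from h import *
s=sense(); print(s['ee_rot'],s['ft_torque'],s['wrist_force'])
f=grab_frame('wrist'); H,S,V=hsv(f); rects(f,((H<8)|(H>172))&(S>150)&(V>60),.115,s,2,20)"
```

```text
[-3.14095411e+00  1.59773742e-04 -1.03029459e+00] [1.04554825 0.1611326  0.36971982] [-0.59557213  4.82653254  4.36940879]
px [319. 243.] c [ 0.5547 -0.0247] size [0.043  0.0132] yaw 120.21
```

Request:
apply_moves:
  targets:
    - {"dp":[0,0,0],"delta_rot":[0,0,0],"hand":1}
    - {"dp":[0,0,0],"delta_rot":[0,0,0],"hand":1}
    - {"dp":[0,0,0],"delta_rot":[0,0,0],"hand":1}
    - {"dp":[0,0,0],"delta_rot":[0,0,0],"hand":1}
    - {"dp":[0,0,0],"delta_rot":[0,0,0],"hand":1}

```text
clock: 19.92
eef_pos: [0.548, -0.0163, 0.0893]
ee_rot: [-3.141, 0.0, -1.03]
wrist_force: [-0.8, 5.5, 3.7]
grip_width: 0.0136
finger_force: 30.1
```

The torque rose from 0.14 to 0.37 N m, so the knob is at its stop, and I've held it for over a second. Releasing now.

Request:
apply_moves:
  targets:
    - {"dp":[0,0,0],"delta_rot":[0,0,0],"hand":0.3}
    - {"dp":[0,0,0],"delta_rot":[0,0,0],"hand":0}
    - {"dp":[0,0,0],"delta_rot":[0,0,0],"hand":0}
    - {"dp":[0,0,0],"delta_rot":[0,0,0],"hand":0}
    - {"dp":[0,0,0],"delta_rot":[0,0,0],"hand":0}

```text
clock: 20.55
eef_pos: [0.548, -0.0172, 0.0891]
ee_rot: [-3.141, -0.001, -1.031]
wrist_force: [-0.6, -0.4, 0.9]
grip_width: 0.0592
finger_force: 0.0
```

Request:
apply_moves:
  targets:
    - {"dp":[0,0,-0.05],"delta_rot":[0,0,0],"hand":0}
    - {"dp":[0,0,-0.12],"delta_rot":[0,0,0],"hand":0}
    - {"dp":[0,0,-0.14],"delta_rot":[0,0,0],"hand":0}
    - {"dp":[0,0,-0.05],"delta_rot":[0,0,0],"hand":0}
    - {"dp":[0,0,0],"delta_rot":[0,0,0],"hand":0}

```text
clock: 21.18
eef_pos: [0.5485, -0.0171, 0.2343]
ee_rot: [-3.139, -0.002, -1.031]
wrist_force: [0.1, 0.6, -0.7]
grip_width: 0.0931
finger_force: 0.0
```

Run:
```python
from h import *
s=sense(); print(s["clock"],s["eef_pos"],s["grip_width"])
f=grab_frame("scene"); g=grab_frame("wrist"); H,S,V=hsv(g); rects(g,((H<8)|(H>172))&(S>150)&(V>60),.115,s,2,20)
a=cv2.resize(f["image"][150:270,290:490],(800,480),interpolation=cv2.INTER_CUBIC); cv2.imwrite("pics/end.png",a[:,:,::-1])
```

```text
21.175 [ 0.54850245 -0.01711216  0.23432858] 0.09306790638760641
px [319.3 196.2] c [ 0.551  -0.0181] size [0.0201 0.0462] yaw 10.59
px [379.5 212.5] c [ 0.4887 -0.0353] size [0.0073 0.0076] yaw 124.13
```

View pics/end.png

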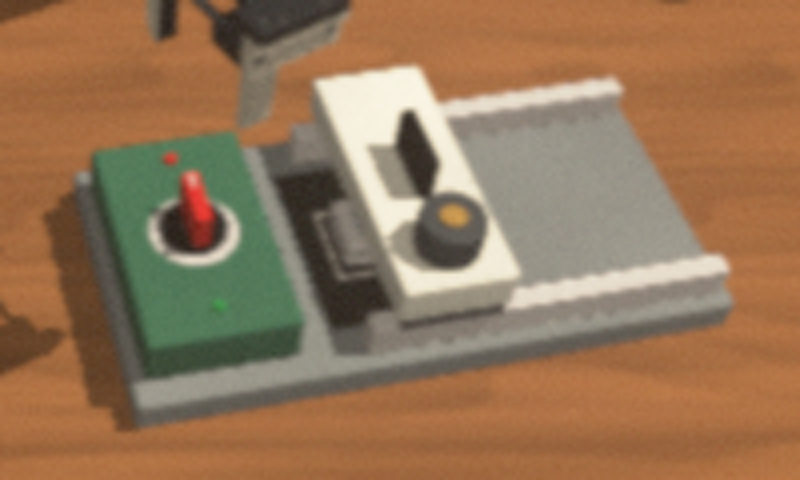

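The picture shows the knob back at rest at (195,215), yaw 10.6°. The head is home at (415,190) with the case under it at (350,235), and the gripper is clear. Handing in.

```bash
python3 -c "
from h import *
print(job_done())"
```

```text
the job is handed in; nothing more can be done
None
```

I handed the job in at about 21 s, and no verdict came back: the case is laid in the outline, the head is home on its end stop, and the knob was held at its stop for over a second and sprang back to rest.

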